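Reset the mailbox flap damper: in to the stop, four clicks out

ROBOT

A 6-joint arm with a two-finger parallel gripper is mounted at the origin on the work surface. World frame = base frame: x ahead of the robot, y to its left, z up, the work surface at z = 0. Lengths are in mm, angles in rad, forces in N, time in s.
With the tool pointing down it reaches from about 275 to 1000 mm from the base axis. Payload 8.4 kg.
Tool frame: the origin (TCP) lies at the very end of the fingers, on their centre line; the grasp point (between the pads) lies 19 mm behind it; z points along the fingers, x is the direction in which the jaws open and shut, and the axes are right-handed (so a half turn about z gives the same grasp; the last joint's range is limited). The gripper opens to 85 mm and grips with 20 to 120 N. Pads are 22 mm wide; open, the fingers measure 114 mm over their backs; the gripper's body (76 mm by 85 mm) begins 54 mm behind the grasp point. The pads swing forward as they close: fully open they stand 13 mm farther back than shut.
Start: joints at [1.218, 0.353, 1.633, -0, 1.155, -0.002], TCP at [214.779, 586.939, 231.281] pointing down, gripper open.
Joint ranges: [-2.63, 2.63], [-0.92, 2.1], [0.06, 2.66], [-1.3, 4.44], [0, 2.69], [-3.02, 3.02]. Speed limits (rad/s): [2.22, 2.22, 2.79, 3.14, 3.14, 3.14].

INTERFACE

Orientations are given as [roll, pitch, yaw] about the fixed x, y, z axes, in that order (R = Rz(yaw) Ry(pitch) Rx(roll)).
In Python, from rig import r gives the robot as it stands.
- The arm moves only by the tool arm_command, never from a script. Its argument "targets" is a list of rows, each a list of 6 numbers: the shift along the tool's x, y, z in m, then the turn, a rotation vector about the tool's x, y, z in rad. A call has 1 to 20 rows; each row shifts and turns the commanded pose from where the row before left it, along the tool's axes as they then stand; what a row does not reach is not made up. A row lasts 1/12 s, in which the tool goes at most 41.7 mm and 7.16 degrees, less where a joint would pass 70% of its speed; a pose out of reach is approached as far as the arm can. A call is refused whole if a number of a shift passes 0.0417 or a number of a turn 0.125, either way. A call with a gripper value outside its range is refused whole. "fingers" is the finger opening in m, from 0 to 0.0854, set as the call begins (left out, the last holds). The fingers move at their own pace and stop on an object; "squeeze" is the grip in N (left out, the last holds). Time passes only in rows, so rows that do not move let the fingers close. It gives the time, the measured TCP pose, the force and the opening at its end, in the units of the state.
- r.sense(): the state, without advancing time (a new reading comes with each control period).
- r.grab_frame(name): name is "scene" or "side" or "wrist"; returns a dict with "image" (480x640x3 uint8, blue, green, red), "fx", "fy", "cx", "cy" (pixels), "xyz" and "orientation" of the camera in the world. Camera axes: x right, y down, z forward; pixel columns grow to the right and rows downward; lengths in mm; the calibration is good to about 2 mm. A picture is of the moment at which its call begins. There is no depth.
- r.sign_off(): hands the job in, once; it reports no verdict.
The state is a dict: "clock": time; "qpos": joint angles; "qvel": joint speeds; "joint_efforts": joint torques, N m; "eef_pos": TCP position; "tcp_rot": TCP orientation; "contact_force": force on the tool from outside, world axes, zero at the start; "wrist_torque": the same for the moment, N m; "opening": opening from 0.0 (shut) to 1.0 (fully open).
Only numpy, scipy, OpenCV 4.12 (cv2) and the standard library are available. Lean on these libraries where they do the work, as an engineer would, in place of code of your own. Each camera call takes 0.05 s, during which the arm holds its last target.

TASK

The soft-close damper of the mailbox flap needs resetting. Turn the wing dial on top of the mailbox clockwise (seen from above) until it is firmly up against its stop, without straining it, then turn it back anticlockwise by exactly four clicks and let go. Leave the other things on the mailbox and the ledge where they are.

Things in the scene. Friction and masses are not known exactly. Their poses are not given: they have to be found in the camera images.
- dial_grip (a point): Grip point of the damper's wing dial, on its vertical axis, 49 mm above the deck. From the deck up: a fixed round dark collar, 72 mm across, 16 mm high; a notched aluminium disc, 60 mm across, top at 24 mm; an upright aluminium wing (bar grip) 52 mm long, 14 mm thick, 36 mm high, top at 60 mm. Axes: x along the wing's length, y across its thickness, z up; all turn with the dial.
- dial_top (a point): Centre of the wing's top, 11 mm above dial_grip, same axes. The wing's direction at the stop differs every time and cannot be seen: the stop must be felt; it lies 30 to 90 degrees clockwise of the start. A click is 15 degrees, the stop lies at the bottom of a click, and clicks count from there. Passing a click takes about 0.05 N m; let go, the dial drops into the nearest click.
- needle (a joint): How far the damper's hidden needle is backed out of its seat, in m: 0 at the stop, 0.00004 (0.04 mm) more for each click anticlockwise (the dial's whole travel is 137 degrees). The reading's noise, some 0.6 mm, is far coarser than a click.
- washer (a joint): How far clockwise torque squeezes the hidden rubber washer, in m: 0 when let go, 0.00004 per 0.1 N m; the reading's noise of some 0.6 mm hides it. The dial sits in rubber: it gives by 0.04 rad per 0.1 N m and springs back. Firmly at the stop means at least 0.15 N m for 0.2 s (0.2 to 0.3 N m does well); more than 0.5 N m strains it.
- mailbox: Low brushed aluminium mailbox, fixed, 220 mm (x) by 400 mm (y) by 140 mm high; origin at the centre of its underside, z up, -x towards its front face with the cam lock (shut, not used). Its top deck carries the flap (6 mm higher) on the rear half; the dial stands 55 mm in front of the deck's centre line, at a varying place along it.
- key_tag_mid (a point): Middle of the olive-wood key tag, 62 by 26 by 6 mm with a small steel ring, lying on the deck beside the dial (+y side of the mailbox). Bystander.
- stamp_mid (a point): Middle of a hand stamp with a dark wood grip, 55 by 26 mm and 60 mm high, standing on the deck beside the dial (-y side of the mailbox). Bystander.
- egg_mid (a point): Middle of the grey stone egg, 44 mm across and 59 mm high, standing on the ledge. Bystander.
- tin_mid (a point): Middle of a small steel tin, 60 mm across and 65 mm high, on the ledge. Bystander.
- sunglasses_mid (a point): Middle of the folded red plastic sunglasses, 140 mm wide and 44 mm high, on the ledge. Bystander.
- umbrella_handle_mid (a point): Middle of the crook of a wooden umbrella handle with brass tips, 80 by 180 mm and 20 mm thick, lying on the ledge. Bystander.
- parcel_mid (a point): Middle of a small cardboard parcel, 90 by 130 by 60 mm, on the ledge. Bystander.

How it is judged:
By the outcome, as a careful person would: the job done as asked, in the order asked, and still so for the second after the job is handed in, with the robot touching nothing.
It also fails if it takes over 72 s, if anything falls off the work surface, if the arm or the gripper's body presses on something with over 40 N, if the wrist force passes 120 N, or if a joint passes its speed limit or range.

## Working session

There is one attempt and no reset: what is moved stays moved. The work goes in short steps, Python scripts to look and compute and a tool call to move; the robot and the scene stay as the last step left them, time stands still between calls to the robot, and variables do not carry over. Pictures are saved under pics/ and viewed, and the job is handed in when it is done.

Besides the shell and the picture viewer there is one more tool, called after "Call:" as a command line: name --pt "numbers of a row" for each row, then --argument value for the rest. arm_command: Moves the arm, as the interface text tells. Its arguments: {"type":"object","properties":{"targets":{"type":"array"},"fingers":{"type":"number"},"squeeze":{"type":"number"}},"required":["targets"]}

```bash
ls; mkdir -p pics; python3 - <<'E'
from rig import r
import cv2
s=r.sense();print(s)
for n in ["scene","side","wrist"]:
    f=r.grab_frame(n);cv2.imwrite(f"pics/{n}0.png",f["image"]);print(n,{k:v for k,v in f.items() if k!="image"})
E
```

```text
pics
{'clock': 0.0, 'qpos': array([ 1.21759278e+00,  3.53671479e-01,  1.63413946e+00, -1.99603560e-05,
        1.15517714e+00, -2.39432162e-03]), 'qvel': array([-0.00026885, -0.00123861,  0.00054459,  0.00017678, -0.00233745,
        0.0004502 ]), 'joint_efforts': array([ 3.53494454e-05, -6.05241323e+01, -3.42077458e+01,  2.54903989e-04,
        9.02288826e-03,  3.44624894e-06]), 'eef_pos': array([214.62508042, 586.48957305, 230.54482281]), 'tcp_rot': array([3.14157774e+00, 1.39545971e-03, 1.21999517e+00]), 'contact_force': array([0.18176498, 0.15411985, 0.62085986]), 'wrist_torque': array([-0.01468596, -0.01566085,  0.02138899]), 'opening': 1.0009507734807073}
scene {'fx': 613.0402630549423, 'fy': 613.0402630549423, 'cx': 326.8709816351161, 'cy': 240.1571510029331, 'xyz': array([1130.67873092,  802.26746286, 1192.02381128]), 'orientation': array([-2.35909385, -0.01674429,  2.46633023])}
side {'fx': 491.642061078564, 'fy': 491.642061078564, 'cx': 324.44039943314124, 'cy': 239.89384076587774, 'xyz': array([ -12.23293212, -805.24004387,  713.75583049]), 'orientation': array([-2.12592641,  0.01369876, -0.56777129])}
wrist {'fx': 348.46110565761086, 'fy': 348.46110565761086, 'cx': 314.1907686137726, 'cy': 240.55807394202662, 'xyz': array([135.56429621, 615.80124525, 374.42916552]), 'orientation': array([2.81233664e+00, 1.70935808e-03, 1.22071280e+00])}
```

View pics/scene0.png

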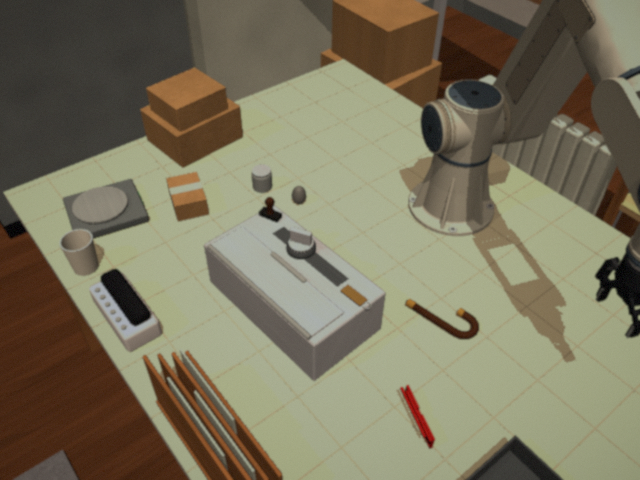

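View pics/side0.png

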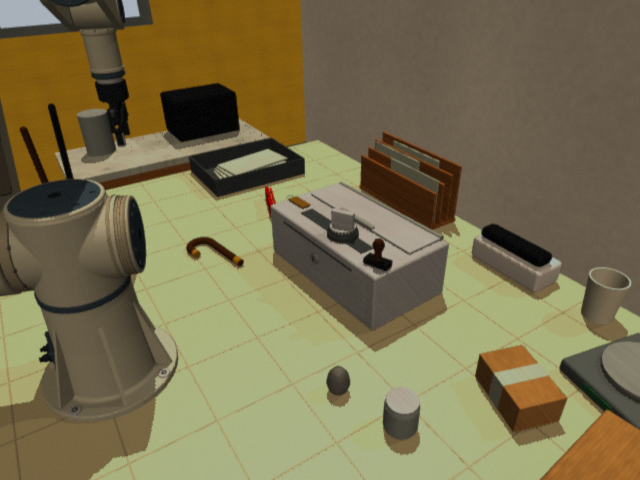

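View pics/wrist0.png

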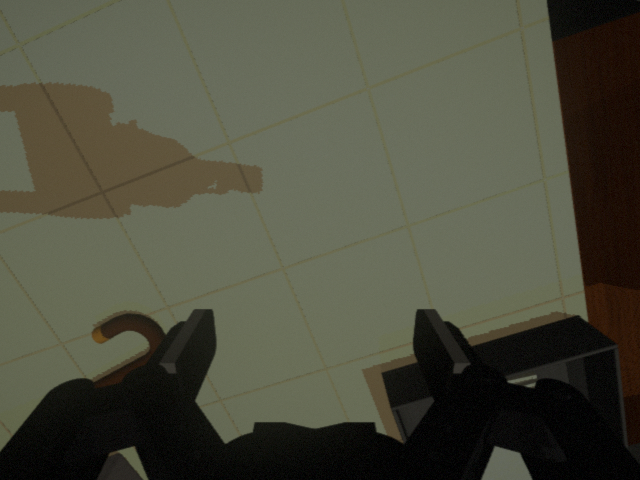

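The scene view shows the mailbox with the dial near (300,240); the side view shows it near (343,222), with the stamp at (378,253) and the tag at (298,203). I'll zoom in to get exact points.

```bash
cat > h.py <<'E'
import numpy as np, cv2
from scipy.spatial.transform import Rotation as Ro
from rig import r
def P(f,p):
    R=Ro.from_euler('xyz',f['orientation']).as_matrix()
    c=R.T@(np.asarray(p,float)-f['xyz'])
    return np.array([f['fx']*c[0]/c[2]+f['cx'],f['fy']*c[1]/c[2]+f['cy']])
def ray(f,u):
    R=Ro.from_euler('xyz',f['orientation']).as_matrix()
    d=R@np.array([(u[0]-f['cx'])/f['fx'],(u[1]-f['cy'])/f['fy'],1]); return f['xyz'],d
def onz(f,u,z):
    o,d=ray(f,u); return o+d*(z-o[2])/d[2]
def tri(fs,us):
    A=np.zeros((3,3));b=np.zeros(3)
    for f,u in zip(fs,us):
        o,d=ray(f,u); d=d/np.linalg.norm(d); M=np.eye(3)-np.outer(d,d); A+=M;b+=M@o
    return np.linalg.solve(A,b)
def crop(img,x0,y0,w,h,k,name):
    cv2.imwrite(name,cv2.resize(img[y0:y0+h,x0:x0+w],None,fx=k,fy=k,interpolation=cv2.INTER_CUBIC))
E
python3 - <<'E'
import cv2
from h import crop
a=cv2.imread('pics/scene0.png');crop(a,200,180,190,140,4,'pics/scz.png')
a=cv2.imread('pics/side0.png');crop(a,265,175,190,150,4,'pics/siz.png')
E
```

```text
(no output)
```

View pics/scz.png

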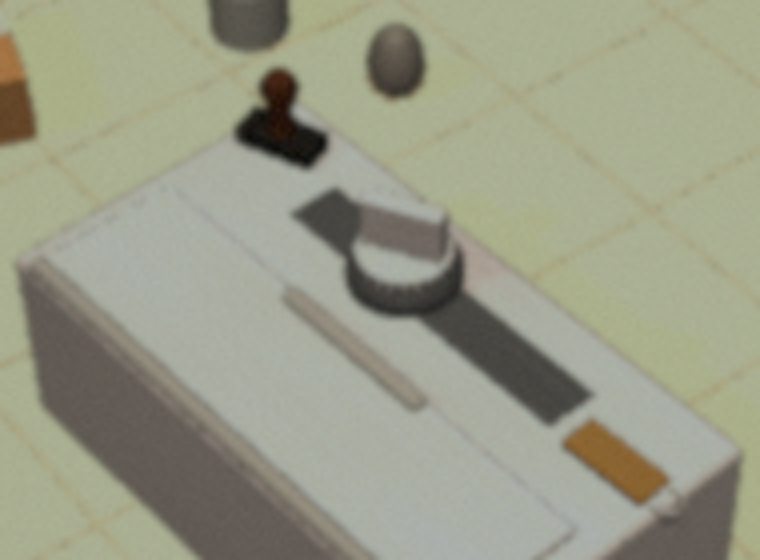

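View pics/siz.png

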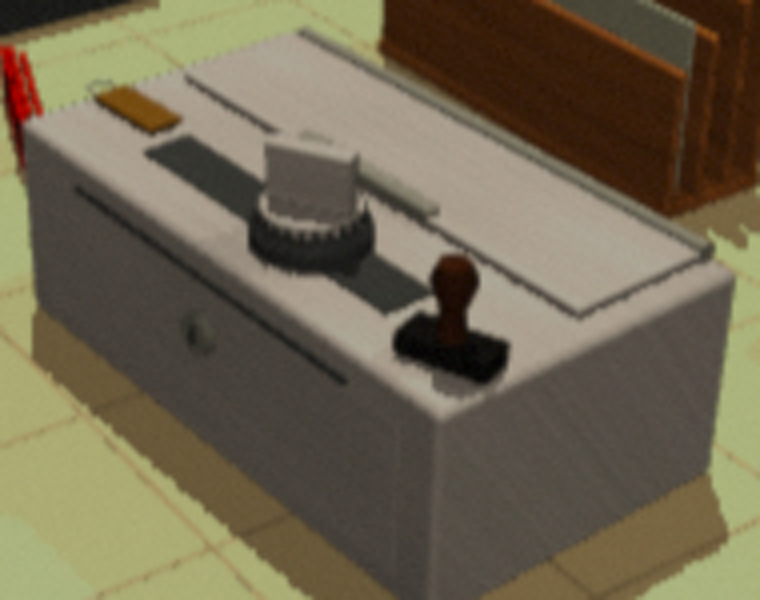

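```bash
python3 - <<'E'
import cv2
from h import crop
a=cv2.imread('pics/scene0.png');crop(a,280,222,40,40,14,'pics/scz2.png')
a=cv2.imread('pics/side0.png');crop(a,322,202,44,44,13,'pics/siz2.png')
E
```

```text
(no output)
```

View pics/scz2.png

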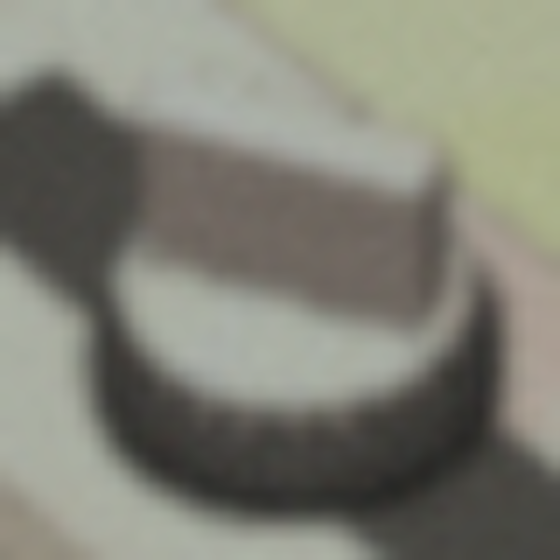

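View pics/siz2.png

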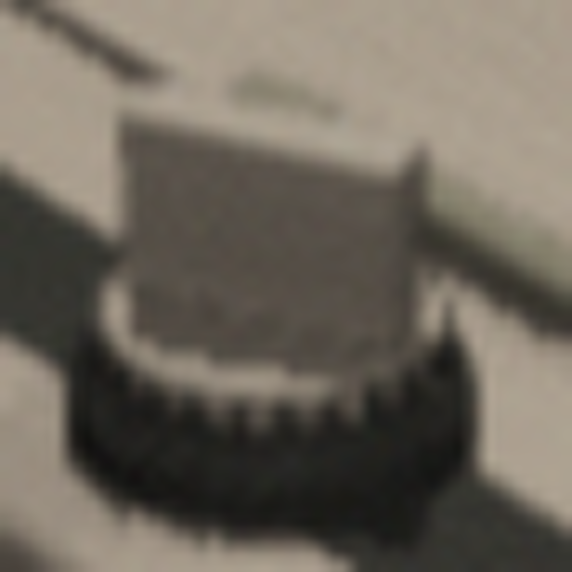

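```bash
cat >> h.py <<'E'
SC={'fx': 613.0402630549423, 'fy': 613.0402630549423, 'cx': 326.8709816351161, 'cy': 240.1571510029331, 'xyz': np.array([1130.67873092,  802.26746286, 1192.02381128]), 'orientation': np.array([-2.35909385, -0.01674429,  2.46633023])}
SI={'fx': 491.642061078564, 'fy': 491.642061078564, 'cx': 324.44039943314124, 'cy': 239.89384076587774, 'xyz': np.array([ -12.23293212, -805.24004387,  713.75583049]), 'orientation': np.array([-2.12592641,  0.01369876, -0.56777129])}
E
python3 - <<'E'
from h import *
np.set_printoptions(precision=1,suppress=True)
z=lambda u,x0,y0,k:((u[0]+.5)/k-.5+x0,(u[1]+.5)/k-.5+y0)
print('deck scene')
for u in [(738,455),(20,262),(300,97)]: print(onz(SC,z(u,200,180,4),140))
print('deck side')
for u in [(440,415),(25,125),(733,278)]: print(onz(SI,z(u,265,175,4),140))
print('wing scene')
for u in [(138,130),(420,197),(447,155)]: print(onz(SC,z(u,280,222,14),200))
print('wing side')
for u in [(118,116),(405,180),(425,148)]: print(onz(SI,z(u,322,202,13),200))
print('stamp top', onz(SI,z((455,258),265,175,4),200), onz(SC,z((278,72),200,180,4),200), 'tag',onz(SI,z((137,108),265,175,4),146),onz(SC,z((615,461),200,180,4),146))
# collar widest: left/right extents
print('collar side',[onz(SI,z(u,322,202,13),152) for u in [(68,400),(475,400)]])
print('collar scene',[onz(SC,z(u,280,222,14),152) for u in [(97,360),(498,350)]])
E
```

```text
deck scene
[466.6 205.8 140. ]
[ 704.6 -169.   140. ]
[ 487.  -187.8  140. ]
deck side
[ 483.5 -196.5  140. ]
[454.1 189.6 140. ]
[ 692.  -184.7  140. ]
wing scene
[550.7 -34.2 200. ]
[523.4   6.8 200. ]
[513.9   1.7 200. ]
wing side
[504.5  -7.2 200. ]
[531.7 -52.4 200. ]
[540.9 -45.3 200. ]
stamp top [ 517.8 -160.   200. ] [ 521.1 -158.2  200. ] tag [518.2 160.2 146. ] [527.1 170.5 146. ]
collar side [array([489.9, -13.3, 152. ]), array([547.7, -52. , 152. ])]
collar scene [array([560.9, -34. , 152. ]), array([506. ,   5.5, 152. ])]
```

```bash
python3 - <<'E'
from h import *
np.set_printoptions(precision=1,suppress=True)
z=lambda u,x0,y0,k:((u[0]+.5)/k-.5+x0,(u[1]+.5)/k-.5+y0)
a=lambda u:z(u,200,180,4); b=lambda u:z(u,265,175,4)
for n,u,v in [('front+y',(738,455),(25,125)),('front-y',(300,97),(440,415)),('rear-y',(20,262),(733,278)),('stamptop',(278,80),(455,268)),('tag',(615,461),(137,108))]:
    p=tri([SC,SI],[a(u),b(v)]);print(n,p,P(SC,p)-a(u),P(SI,p)-b(v))
# wing end corners: end at front(+y): scene (447,155) far = side (118,116)
c=lambda u:z(u,280,222,14); d=lambda u:z(u,322,202,13)
for u,v in [((447,155),(118,116)),((138,130),(425,148))]:
    p=tri([SC,SI],[c(u),d(v)]);print('w',p,P(SC,p)-c(u),P(SI,p)-d(v))
E
```

```text
front+y [460.9 201.9 132.4] [ 0.4 -0.1] [0.4 0.1]
front-y [ 485.7 -192.   136.3] [-0.5 -0. ] [-0.6  0. ]
rear-y [ 701.5 -176.3  132.2] [-0. -0.] [-0.  0.]
stamptop [ 520.2 -158.7  192.6] [0.3 0. ] [ 0.4 -0. ]
tag [523.5 167.9 141. ] [ 0.4 -0.1] [0.4 0. ]
w [510.   -1.2 195.6] [ 0.6 -0. ] [0.6 0. ]
w [547.  -38.1 194.8] [ 0.3 -0. ] [0.3 0. ]
```

Call:
arm_command --pt "-0.0231 0.0252 -0.002 0 0 0" --pt "-0.0231 0.0252 -0.002 0 0 0" --pt "-0.0231 0.0252 -0.002 0 0 0" --pt "-0.0231 0.0252 -0.002 0 0 0" --pt "-0.0231 0.0252 -0.002 0 0 0" --pt "-0.0231 0.0252 -0.002 0 0 0" --pt "-0.0231 0.0252 -0.002 0 0 0" --pt "-0.0231 0.0252 -0.002 0 0 0" --pt "-0.0231 0.0252 -0.002 0 0 0" --pt "-0.0231 0.0252 -0.002 0 0 0" --pt "-0.0231 0.0252 -0.002 0 0 0" --pt "-0.0231 0.0252 -0.002 0 0 0" --pt "-0.0231 0.0252 -0.002 0 0 0" --pt "-0.0231 0.0252 -0.002 0 0 0" --pt "-0.0231 0.0252 -0.002 0 0 0" --pt "-0.0231 0.0252 -0.002 0 0 0" --pt "-0.0231 0.0252 -0.002 0 0 0" --pt "-0.0231 0.0252 -0.002 0 0 0" --pt "-0.0231 0.0252 -0.002 0 0 0" --pt "-0.0231 0.0252 -0.002 0 0 0"

```text
clock: 1.82
eef_pos: [529.7, -21.9, 271.3]
tcp_rot: [-3.141, 0.0, 1.22]
contact_force: [0.3, 1.0, -0.3]
opening: 1.0
```

Call:
arm_command --pt "0 0 0 0 0 0.11" --pt "0 0 0 0 0 0.11" --pt "0 0 0 0 0 0.11" --pt "0 0 0 0 0 0.11" --pt "0 0 0 0 0 0.11" --pt "0 0 0 0 0 0.11" --pt "0 0 0 0 0 0" --pt "0 0 0 0 0 0" --pt "0 0 0 0 0 0"

```text
clock: 2.57
eef_pos: [529.2, -20.1, 271.2]
tcp_rot: [-3.142, 0.0, 0.564]
contact_force: [-0.2, 1.0, -0.2]
opening: 0.998
```

```bash
python3 - <<'E'
from h import *
f=r.grab_frame("wrist");cv2.imwrite("pics/w1.png",f["image"]);print({k:v for k,v in f.items() if k!="image"});s=r.sense();print(s['clock'],s['qpos'],s['eef_pos'],s['tcp_rot'],s['contact_force'],s['wrist_torque'])
E
```

```text
{'fx': 348.46110565761086, 'fy': 348.46110565761086, 'cx': 314.1907686137726, 'cy': 240.55807394202662, 'xyz': array([483.84026683,  50.76002131, 414.99059133]), 'orientation': array([2.81223645e+00, 3.53659746e-04, 5.64328929e-01])}
2.6167 [-4.08172121e-02  1.65904008e-01  1.79107235e+00  1.20299746e-05
  1.18472577e+00 -6.03782257e-01] [529.26392065 -20.11001012 271.22859839] [-3.14152132e+00  8.37932281e-05  5.62960518e-01] [-0.23708926  0.66657142  0.9316121 ] [-0.05882692  0.07514919 -0.01494942]
```

View pics/w1.png

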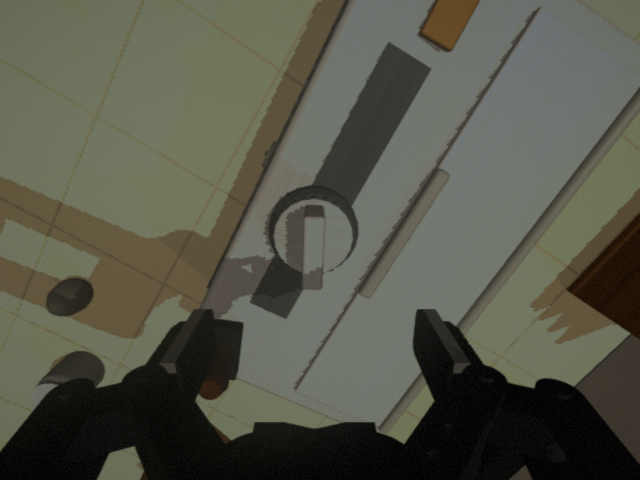

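The wrist view shows the dial at about (313,232), with the wing nearly parallel to the image columns and the stamp at (225,350). I'll zoom in for a model fit.

```bash
python3 - <<'E'
from h import *
a=cv2.imread('pics/w1.png');crop(cv2.convertScaleAbs(a,alpha=1.5),260,180,105,120,5,'pics/w1z.png')
E
```

```text
(no output)
```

View pics/w1z.png

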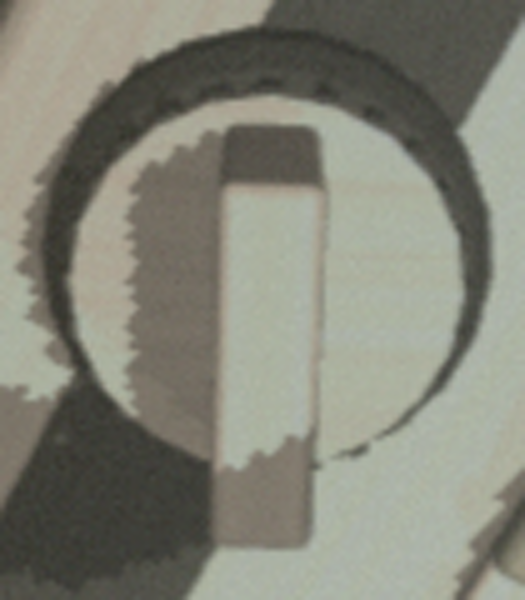

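```bash
python3 - <<'E'
from h import *
np.set_printoptions(precision=1,suppress=True)
f=dict(fx=348.461,fy=348.461,cx=314.191,cy=240.558,xyz=np.array([483.84026683,  50.76002131, 414.99059133]), orientation=np.array([2.81223645e+00, 3.53659746e-04, 5.64328929e-01]))
z=lambda u:((u[0]+.5)/5-.5+260,(u[1]+.5)/5-.5+180)
C=[(221,184),(326,187),(313,548),(211,546)]
for h in (200,197,194):
    p=np.array([onz(f,z(u),h) for u in C]); m=p.mean(0)
    d=(p[3]+p[2]-p[0]-p[1])/2; w=(p[1]+p[2]-p[0]-p[3])/2
    print(h,m,'len',np.linalg.norm(d),'wid',np.linalg.norm(w),np.degrees(np.arctan2(d[1],d[0])),np.degrees(np.arctan2(w[1],w[0])))
E
```

```text
200 [527.6 -19.8 200. ] len 51.132174723002365 wid 13.676141017945719 -59.425613329071204 30.878105740969474
197 [528.2 -20.8 197. ] len 51.84567815224573 wid 13.866979243935134 -59.42561332907111 30.878105740969513
194 [528.8 -21.7 194. ] len 52.55918158148904 wid 14.0578174699246 -59.42561332907114 30.878105740969435
```

Call:
arm_command --pt "-0.001 -0.0004 0 0 0 0.028" --pt "0 0 0.01 0 0 0" --pt "0 0 0.015 0 0 0" --pt "0 0 0.015 0 0 0" --pt "0 0 0.015 0 0 0" --pt "0 0 0.015 0 0 0" --pt "0 0 0.013 0 0 0" --pt "0 0 0.009 0 0 0" --pt "0 0 0.005 0 0 0" --pt "0 0 0 0 0 0" --pt "0 0 0 0 0 0" --fingers 0.06 --squeeze 50

```text
clock: 3.53
eef_pos: [528.4, -20.3, 174.3]
tcp_rot: [3.142, 0.0, 0.533]
contact_force: [-1.2, 0.7, 0.3]
opening: 0.705
```

```bash
python3 - <<'E'
from h import *
f=r.grab_frame("wrist");cv2.imwrite("pics/w2.png",f["image"]);s=r.sense();print(s['clock'],s['qpos'],s['eef_pos'],s['tcp_rot'],s['contact_force'],s['wrist_torque'],s['opening'])
f=r.grab_frame("side");crop(f["image"],290,150,110,110,5,"pics/s2.png")
E
```

```text
3.5833 [-4.12541590e-02  2.69252932e-01  1.89311560e+00  4.13936777e-07
  9.78515424e-01 -5.73680450e-01] [528.65326057 -20.32013136 174.7179114 ] [ 3.14120831e+00 -5.95426379e-04  5.32426175e-01] [-0.09645016 -0.19673392 -0.07962927] [-0.01162651  0.00300835 -0.00145349] 0.7037249463359959
```

View pics/w2.png

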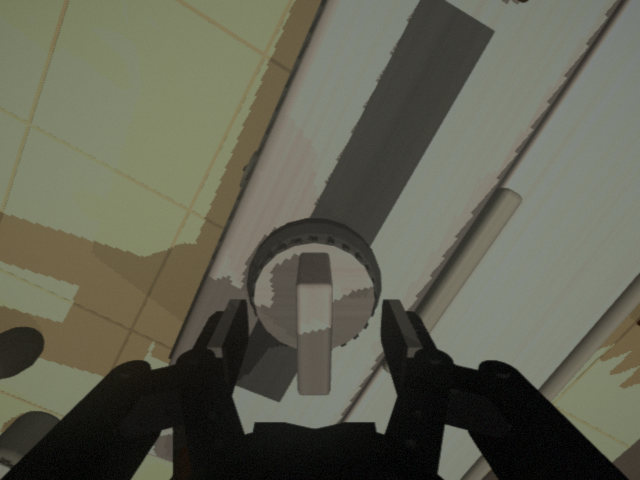

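View pics/s2.png

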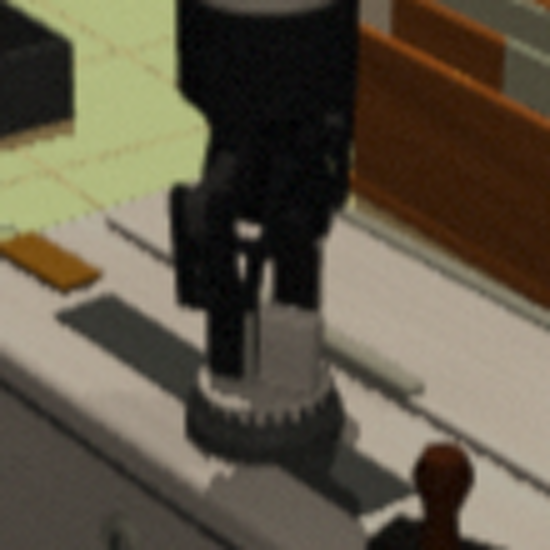

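The wing, at about (315,325), sits midway between the fingers, whose inner faces are at about 245 and 383. Closing now.

Call:
arm_command --pt "0 0 0 0 0 0" --pt "0 0 0 0 0 0" --pt "0 0 0 0 0 0" --pt "0 0 0 0 0 0" --pt "0 0 0 0 0 0" --pt "0 0 0 0 0 0" --pt "0 0 0 0 0 0" --pt "0 0 0 0 0 0" --fingers 0 --squeeze 50

```text
clock: 4.3
eef_pos: [528.3, -20.4, 174.7]
tcp_rot: [3.141, -0.0, 0.532]
contact_force: [-2.6, -1.3, 5.7]
opening: 0.152
```

```bash
cat > s.py <<'E'
from h import *
np.set_printoptions(precision=3,suppress=True)
s=r.sense();print(s['clock'],'xyz',s['eef_pos'],'yaw deg %.2f'%np.degrees(s['tcp_rot'][2]),'F',s['contact_force'],'T',s['wrist_torque'],'tau6 %.3f'%s['joint_efforts'][5],'open %.3f'%s['opening'],'q6 %.4f'%s['qpos'][5])
E
python3 s.py
```

```text
4.3 xyz [528.326 -20.402 174.687] yaw deg 30.49 F [-2.615 -1.34   5.66 ] T [-0.1    0.364  0.075] tau6 0.019 open 0.152 q6 -0.5733
```

```bash
cat > m.py <<'E'
from h import *
import sys
np.set_printoptions(precision=3,suppress=True)
n=int(sys.argv[1]) if len(sys.argv)>1 else 6
L=[]
for i in range(n):
    r.grab_frame("side"); s=r.sense()
    L.append(np.r_[s['eef_pos'],np.degrees(s['tcp_rot'][2]),s['contact_force'],s['wrist_torque'],s['joint_efforts'][5]])
L=np.array(L);m=L.mean(0);d=L.std(0)
print('t',s['clock'],'xyz',m[:3],'yaw %.2f'%m[3],'F',m[4:7],'T',m[7:10],'sd',d[7:10],'tau6 %.4f sd %.4f'%(m[10],d[10]),'open %.3f'%s['opening'])
E
python3 m.py
```

```text
t 4.6 xyz [528.325 -20.392 174.689] yaw 30.48 F [-2.322 -0.465  6.115] T [-0.12   0.349  0.006] sd [0.021 0.027 0.027] tau6 0.0185 sd 0.0000 open 0.152
```

Call:
arm_command --pt "0 0 0 0 0 0.03" --pt "0 0 0 0 0 0.03" --pt "0 0 0 0 0 0.03" --pt "0 0 0 0 0 0.03" --pt "0 0 0 0 0 0"

```text
clock: 5.02
eef_pos: [528.3, -20.4, 174.7]
tcp_rot: [3.141, -0.0, 0.41]
contact_force: [-2.8, -1.9, 5.3]
opening: 0.154
```

```bash
python3 m.py 3
```

```text
t 5.1667 xyz [528.311 -20.417 174.687] yaw 23.60 F [-2.455 -0.605  5.582] T [-0.142  0.341  0.022] sd [0.031 0.044 0.036] tau6 0.1079 sd 0.0985 open 0.158
```

Call:
arm_command --pt "0 0 0 0 0 0.03" --pt "0 0 0 0 0 0.03" --pt "0 0 0 0 0 0.03" --pt "0 0 0 0 0 0.03" --pt "0 0 0 0 0 0"

```text
clock: 5.58
eef_pos: [528.3, -20.4, 174.7]
tcp_rot: [3.141, -0.0, 0.29]
contact_force: [-2.1, -1.1, 5.8]
opening: 0.156
```

```bash
python3 m.py 3
```

```text
t 5.7333 xyz [528.312 -20.42  174.687] yaw 16.72 F [-1.851 -0.652  6.427] T [-0.146  0.4   -0.007] sd [0.011 0.017 0.023] tau6 0.1054 sd 0.0986 open 0.151
```

Call:
arm_command --pt "0 0 0 0 0 0.03" --pt "0 0 0 0 0 0.03" --pt "0 0 0 0 0 0.03" --pt "0 0 0 0 0 0.03" --pt "0 0 0 0 0 0"

```text
clock: 6.15
eef_pos: [528.3, -20.4, 174.7]
tcp_rot: [3.141, -0.0, 0.17]
contact_force: [-2.1, -1.1, 5.6]
opening: 0.154
```

```bash
python3 m.py 3
```

```text
t 6.3 xyz [528.3   -20.426 174.711] yaw 9.85 F [-1.871 -1.139  6.024] T [-0.144  0.38   0.036] sd [0.013 0.032 0.022] tau6 0.1345 sd 0.0985 open 0.151
```

```bash
sed -i "s/'tau6 %.4f sd %.4f'%(m\[10\],d\[10\])/'tau6',L[-2:,10]/" m.py; python3 m.py 3
```

```text
t 6.45 xyz [528.262 -20.434 174.673] yaw 9.86 F [-2.158 -1.361  6.022] T [-0.142  0.38   0.012] sd [0.042 0.007 0.021] tau6 [0.025 0.024] open 0.152
```

Call:
arm_command --pt "0 0 0 0 0 0.025" --pt "0 0 0 0 0 0.025" --pt "0 0 0 0 0 0"

```text
clock: 6.7
eef_pos: [528.3, -20.4, 174.7]
tcp_rot: [3.141, -0.0, 0.121]
contact_force: [-3.2, -1.3, 5.9]
opening: 0.151
```

```bash
python3 m.py 5
```

```text
t 6.95 xyz [528.273 -20.428 174.683] yaw 6.99 F [-1.64  -1.157  5.783] T [-0.136  0.424  0.007] sd [0.038 0.038 0.04 ] tau6 [0.008 0.006] open 0.152
```

Call:
arm_command --pt "0 0 0 0 0 0.025" --pt "0 0 0 0 0 0.025" --pt "0 0 0 0 0 0"

```text
clock: 7.2
eef_pos: [528.3, -20.4, 174.7]
tcp_rot: [3.141, -0.0, 0.07]
contact_force: [-1.5, -0.7, 5.6]
opening: 0.15
```

```bash
python3 m.py 5
```

```text
t 7.45 xyz [528.283 -20.432 174.686] yaw 4.12 F [-2.035 -1.038  6.269] T [-0.138  0.405 -0.023] sd [0.018 0.013 0.035] tau6 [-0.01  -0.012] open 0.151
```

Call:
arm_command --pt "0 0 0 0 0 0.025" --pt "0 0 0 0 0 0.025" --pt "0 0 0 0 0 0"

```text
clock: 7.7
eef_pos: [528.3, -20.4, 174.7]
tcp_rot: [3.141, -0.0, 0.021]
contact_force: [-2.4, -1.6, 5.6]
opening: 0.156
```

```bash
python3 m.py 5
```

```text
t 7.95 xyz [528.278 -20.443 174.691] yaw 1.26 F [-2.021 -0.608  6.295] T [-0.14   0.395  0.018] sd [0.038 0.028 0.043] tau6 [0.01  0.008] open 0.154
```

Call:
arm_command --pt "0 0 0 0 0 0.025" --pt "0 0 0 0 0 0.025" --pt "0 0 0 0 0 0"

```text
clock: 8.2
eef_pos: [528.3, -20.4, 174.7]
tcp_rot: [3.141, -0.0, -0.029]
contact_force: [-2.5, -1.1, 6.3]
opening: 0.153
```

```bash
python3 m.py 4
```

```text
t 8.4 xyz [528.265 -20.423 174.685] yaw -1.60 F [-2.388 -0.801  5.951] T [-0.129  0.387  0.049] sd [0.019 0.011 0.02 ] tau6 [0.07 0.06] open 0.154
```

Call:
arm_command --pt "0 0 0 0 0 0.025" --pt "0 0 0 0 0 0.025" --pt "0 0 0 0 0 0"

```text
clock: 8.65
eef_pos: [528.3, -20.4, 174.7]
tcp_rot: [3.141, -0.0, -0.079]
contact_force: [-3.3, -1.0, 5.8]
opening: 0.15
```

```bash
python3 m.py 4
```

```text
t 8.85 xyz [528.254 -20.432 174.679] yaw -4.47 F [-2.143 -1.044  5.701] T [-0.152  0.43   0.013] sd [0.027 0.028 0.041] tau6 [0.041 0.03 ] open 0.154
```

Call:
arm_command --pt "0 0 0 0 0 0.025" --pt "0 0 0 0 0 0.025" --pt "0 0 0 0 0 0"

```text
clock: 9.1
eef_pos: [528.3, -20.5, 174.7]
tcp_rot: [3.141, -0.0, -0.129]
contact_force: [-2.8, 0.3, 5.8]
opening: 0.152
```

```bash
python3 m.py 4
```

```text
t 9.3 xyz [528.262 -20.439 174.692] yaw -7.34 F [-2.016 -1.377  6.172] T [-0.128  0.406  0.016] sd [0.022 0.03  0.029] tau6 [0.019 0.009] open 0.154
```

Call:
arm_command --pt "0 0 0 0 0 0.025" --pt "0 0 0 0 0 0.025" --pt "0 0 0 0 0 0"

```text
clock: 9.55
eef_pos: [528.2, -20.5, 174.7]
tcp_rot: [3.141, -0.0, -0.18]
contact_force: [-2.0, -1.1, 6.7]
opening: 0.151
```

```bash
python3 m.py 5
```

```text
t 9.8 xyz [528.244 -20.444 174.683] yaw -10.20 F [-2.427 -1.115  6.108] T [-0.156  0.428 -0.027] sd [0.032 0.029 0.036] tau6 [-0.015 -0.018] open 0.152
```

Call:
arm_command --pt "0 0 0 0 0 0.025" --pt "0 0 0 0 0 0.025" --pt "0 0 0 0 0 0"

```text
clock: 10.05
eef_pos: [528.2, -20.5, 174.7]
tcp_rot: [3.141, -0.0, -0.229]
contact_force: [-2.0, -1.2, 5.9]
opening: 0.154
```

```bash
python3 m.py 5
```

```text
t 10.3 xyz [528.238 -20.443 174.691] yaw -13.07 F [-2.637 -0.726  5.676] T [-0.173  0.452  0.013] sd [0.029 0.031 0.005] tau6 [-0.002 -0.005] open 0.152
```

Call:
arm_command --pt "0 0 0 0 0 0.025" --pt "0 0 0 0 0 0.025" --pt "0 0 0 0 0 0"

```text
clock: 10.55
eef_pos: [528.3, -20.4, 174.7]
tcp_rot: [3.141, -0.0, -0.279]
contact_force: [-2.1, -1.6, 6.4]
opening: 0.152
```

```bash
python3 m.py 5
```

```text
t 10.8 xyz [528.221 -20.437 174.688] yaw -15.93 F [-2.267 -1.116  6.24 ] T [-0.156  0.411  0.034] sd [0.02  0.025 0.021] tau6 [0.047 0.045] open 0.151
```

Call:
arm_command --pt "0 0 0 0 0 0.025" --pt "0 0 0 0 0 0.025" --pt "0 0 0 0 0 0"

```text
clock: 11.05
eef_pos: [528.2, -20.5, 174.7]
tcp_rot: [3.141, -0.0, -0.329]
contact_force: [-2.2, -0.4, 6.2]
opening: 0.156
```

```bash
python3 m.py 5
```

```text
t 11.3 xyz [528.232 -20.441 174.697] yaw -18.79 F [-2.832 -0.955  5.95 ] T [-0.162  0.447  0.043] sd [0.035 0.02  0.033] tau6 [0.05  0.048] open 0.158
```

Call:
arm_command --pt "0 0 0 0 0 0.025" --pt "0 0 0 0 0 0.025" --pt "0 0 0 0 0 0"

```text
clock: 11.55
eef_pos: [528.2, -20.4, 174.7]
tcp_rot: [3.141, -0.0, -0.379]
contact_force: [-2.4, -0.4, 6.2]
opening: 0.15
```

```bash
python3 m.py 5
```

```text
t 11.8 xyz [528.214 -20.44  174.683] yaw -21.66 F [-2.464 -0.707  6.339] T [-0.189  0.452  0.007] sd [0.038 0.034 0.028] tau6 [0.023 0.021] open 0.149
```

Call:
arm_command --pt "0 0 0 0 0 0.025" --pt "0 0 0 0 0 0.025" --pt "0 0 0 0 0 0.025" --pt "0 0 0 0 0 0.025" --pt "0 0 0 0 0 0"

```text
clock: 12.22
eef_pos: [528.2, -20.4, 174.7]
tcp_rot: [3.141, -0.0, -0.479]
contact_force: [-3.1, -1.7, 6.4]
opening: 0.154
```

```bash
python3 m.py 5
```

```text
t 12.4667 xyz [528.218 -20.434 174.699] yaw -27.39 F [-2.558 -0.847  6.157] T [-0.162  0.445 -0.019] sd [0.034 0.026 0.011] tau6 [-0.01  -0.012] open 0.149
```

Call:
arm_command --pt "0 0 0 0 0 0.025" --pt "0 0 0 0 0 0.025" --pt "0 0 0 0 0 0"

```text
clock: 12.72
eef_pos: [528.2, -20.4, 174.7]
tcp_rot: [3.141, -0.0, -0.529]
contact_force: [-2.6, -0.4, 5.5]
opening: 0.156
```

```bash
python3 m.py 5
```

```text
t 12.9667 xyz [528.204 -20.434 174.689] yaw -30.25 F [-2.749 -0.59   6.142] T [-0.155  0.461  0.073] sd [0.027 0.032 0.026] tau6 [0.066 0.064] open 0.154
```

Call:
arm_command --pt "0 0 0 0 0 0.025" --pt "0 0 0 0 0 0.025" --pt "0 0 0 0 0 0"

```text
clock: 13.22
eef_pos: [528.2, -20.4, 174.7]
tcp_rot: [3.141, -0.0, -0.579]
contact_force: [-3.1, -0.9, 6.2]
opening: 0.154
```

```bash
python3 m.py 5
```

```text
t 13.4667 xyz [528.193 -20.436 174.679] yaw -33.10 F [-2.403 -1.193  6.629] T [-0.154  0.473  0.178] sd [0.037 0.044 0.019] tau6 [0.183 0.18 ] open 0.156
```

Call:
arm_command --pt "0 0 0 0 0 0.015" --pt "0 0 0 0 0 0.015" --pt "0 0 0 0 0 0" --pt "0 0 0 0 0 0" --pt "0 0 0 0 0 0" --pt "0 0 0 0 0 0" --pt "0 0 0 0 0 0" --pt "0 0 0 0 0 0"

```text
clock: 14.13
eef_pos: [528.2, -20.4, 174.7]
tcp_rot: [3.141, -0.0, -0.607]
contact_force: [-2.3, -0.6, 6.0]
opening: 0.152
```

```bash
python3 m.py 8
```

```text
t 14.5333 xyz [528.186 -20.439 174.688] yaw -34.80 F [-2.488 -0.454  6.339] T [-0.15   0.459  0.256] sd [0.027 0.025 0.035] tau6 [0.25 0.25] open 0.154
```

The stop was felt: torque rises at 0.041 N m/deg, and 0.25 N m was held for about 1 s. Extrapolating to zero torque puts the stop at yaw ≈ -29°, so the target is yaw ≈ +31°.

Call:
arm_command --pt "0 0 0 0 0 -0.05" --pt "0 0 0 0 0 -0.05" --pt "0 0 0 0 0 0"

```text
clock: 14.78
eef_pos: [528.2, -20.4, 174.7]
tcp_rot: [3.141, -0.0, -0.505]
contact_force: [-2.8, -0.3, 6.0]
opening: 0.153
```

```bash
python3 m.py 5
```

```text
t 15.0333 xyz [528.202 -20.433 174.688] yaw -29.09 F [-2.479 -1.111  6.194] T [-0.153  0.437  0.01 ] sd [0.027 0.024 0.028] tau6 [0.01  0.015] open 0.156
```

Call:
arm_command --pt "0 0 0 0 0 -0.05" --pt "0 0 0 0 0 -0.05" --pt "0 0 0 0 0 0"

```text
clock: 15.28
eef_pos: [528.2, -20.4, 174.7]
tcp_rot: [3.141, -0.0, -0.405]
contact_force: [-2.5, -0.6, 6.2]
opening: 0.157
```

```bash
python3 m.py 5
```

```text
t 15.5333 xyz [528.224 -20.438 174.695] yaw -23.36 F [-2.46  -1.169  6.526] T [-0.142  0.443  0.016] sd [0.021 0.021 0.026] tau6 [0.007 0.012] open 0.156
```

Call:
arm_command --pt "0 0 0 0 0 -0.05" --pt "0 0 0 0 0 -0.05" --pt "0 0 0 0 0 -0.05" --pt "0 0 0 0 0 -0.05" --pt "0 0 0 0 0 -0.05" --pt "0 0 0 0 0 -0.05" --pt "0 0 0 0 0 -0.05" --pt "0 0 0 0 0 -0.05" --pt "0 0 0 0 0 -0.05" --pt "0 0 0 0 0 -0.05" --pt "0 0 0 0 0 -0.05" --pt "0 0 0 0 0 -0.05" --pt "0 0 0 0 0 -0.05" --pt "0 0 0 0 0 0"

```text
clock: 16.7
eef_pos: [528.3, -20.4, 174.7]
tcp_rot: [3.141, -0.0, 0.245]
contact_force: [-2.5, -0.2, 5.9]
opening: 0.153
```

```bash
python3 m.py 5
```

```text
t 16.95 xyz [528.29  -20.413 174.687] yaw 13.88 F [-2.175 -0.81   5.991] T [-0.123  0.409  0.041] sd [0.026 0.024 0.02 ] tau6 [0.038 0.043] open 0.154
```

Call:
arm_command --pt "0 0 0 0 0 -0.05" --pt "0 0 0 0 0 -0.05" --pt "0 0 0 0 0 -0.05" --pt "0 0 0 0 0 -0.05" --pt "0 0 0 0 0 -0.05" --pt "0 0 0 0 0 -0.05" --pt "0 0 0 0 0 0" --pt "0 0 0 0 0 0"

```text
clock: 17.62
eef_pos: [528.4, -20.4, 174.7]
tcp_rot: [3.141, -0.0, 0.542]
contact_force: [-2.7, -0.6, 6.2]
opening: 0.153
```

```bash
python3 m.py 6
```

```text
t 17.9167 xyz [528.336 -20.398 174.691] yaw 31.06 F [-1.842 -0.326  6.218] T [-0.106  0.345  0.021] sd [0.021 0.023 0.022] tau6 [0.009 0.009] open 0.152
```

Tool yaw is 31.06°, 60° from the stop, with near-zero torque, so the dial is at a click bottom. Releasing and retreating straight up.

Call:
arm_command --pt "0 0 0 0 0 0" --pt "0 0 0 0 0 0" --pt "0 0 0 0 0 0" --pt "0 0 0 0 0 0" --pt "0 0 0 0 0 0" --pt "0 0 0 0 0 0" --fingers 0.06

```text
clock: 18.42
eef_pos: [528.3, -20.3, 174.2]
tcp_rot: [-3.142, 0.0, 0.542]
contact_force: [0.2, 1.1, -0.8]
opening: 0.698
```

Call:
arm_command --pt "0 0 -0.005 0 0 0" --pt "0 0 -0.012 0 0 0" --pt "0 0 -0.015 0 0 0" --pt "0 0 -0.02 0 0 0" --pt "0 0 -0.02 0 0 0" --pt "0 0 -0.015 0 0 0" --pt "0 0 -0.0095 0 0 0" --pt "0 0 0 0 0 0" --pt "0 0 0 0 0 0"

```text
clock: 19.17
eef_pos: [528.3, -20.3, 270.8]
tcp_rot: [3.141, -0.0, 0.542]
contact_force: [-0.9, -0.0, -1.1]
opening: 0.701
```

```bash
python3 s.py; python3 - <<'E'
from h import *
f=r.grab_frame("wrist");cv2.imwrite("pics/w3.png",f["image"]);print(f['xyz'],f['orientation'])
crop(cv2.convertScaleAbs(f['image'],alpha=1.5),260,180,105,120,5,'pics/w3z.png')
for n in('scene','side'):
    g=r.grab_frame(n)['image'];cv2.imwrite(f'pics/{n}3.png',g)
    d=cv2.absdiff(g,cv2.imread(f'pics/{n}0.png')).max(2);cv2.imwrite(f'pics/{n}d.png',cv2.convertScaleAbs(d,alpha=3))
E
```

```text
19.1667 xyz [528.269 -20.319 270.83 ] yaw deg 31.05 F [-0.929 -0.037 -1.075] T [ 0.018  0.017 -0.001] tau6 0.000 open 0.701 q6 -0.5833
[484.31304413  51.50133485 414.60187578] [ 2.81178655e+00 -3.37093731e-04  5.42714552e-01]
```

View pics/w3z.png

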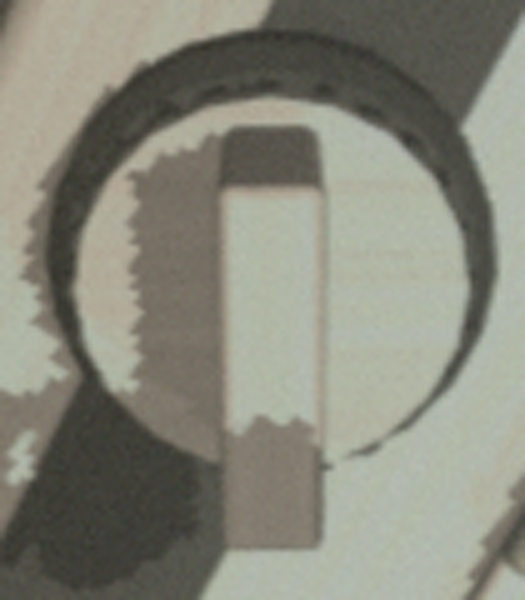

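View pics/scene3.png

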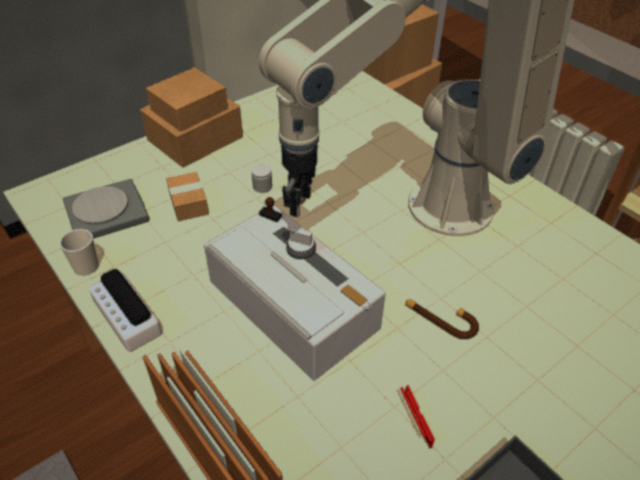

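View pics/sided.png

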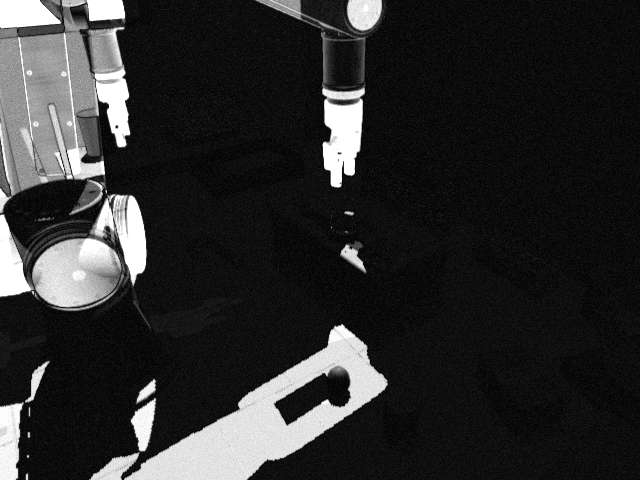

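```bash
python3 - <<'E'
from h import *
f=dict(fx=348.461,fy=348.461,cx=314.191,cy=240.558,xyz=np.array([484.31304413,  51.50133485, 414.60187578]), orientation=np.array([ 2.81178655e+00, -3.37093731e-04,  5.42714552e-01]))
z=lambda u:((u[0]+.5)/5-.5+260,(u[1]+.5)/5-.5+180)
C=[(221,186),(326,188),(323,549),(224,548)]
p=np.array([onz(f,z(u),198) for u in C]); d=(p[3]+p[2]-p[0]-p[1])/2
print(p.mean(0),np.degrees(np.arctan2(d[1],d[0])))
E
```

```text
[527.78277566 -20.28873184 198.        ] -58.8995960589989
```

```bash
python3 - <<'E'
from rig import r
print(r.sign_off())
E
```

```text
the job is handed in; nothing more can be done
None
```

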